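Find the rotor's heavy side by feel and hold it down

ROBOT

A 7-joint arm with a two-finger parallel gripper is mounted at the origin on the work surface. World frame = base frame: x ahead of the robot, y to its left, z up, the work surface at z = 0. Lengths are in m, angles in rad, forces in N, time in s.
With the tool pointing down it reaches from about 0.4 to 0.85 m from the base axis. Payload 4.5 kg.
Tool frame: the origin (TCP) lies at the very end of the fingers, on their centre line; the grasp point (between the pads) lies 19 mm behind it; z points along the fingers, y is the direction in which the jaws open and shut (so a half turn about z gives the same grasp; the last joint's range is limited). The gripper opens to 88 mm and grips with 3 to 60 N. Pads are 18 mm wide; open, the fingers measure 123 mm over their backs; the gripper's body (75 mm by 187 mm) begins 45 mm behind the grasp point.
Start: joints at [-1.308, 0.689, -0.195, 1.565, 0.157, 0.902, -0.215], TCP at [0.142, 0.609, 0.239] pointing down, gripper open.
Joint ranges: [-3.01, 3.01], [-0.46, 2.08], [-1.47, 1.51], [0.13, 2.56], [-1, 4.14], [0.04, 2.09], [-2.66, 2.66]. Speed limits (rad/s): [2.57, 2.57, 3.14, 3.14, 3.14, 3.14, 3.14].

INTERFACE

Orientations are given as a unit quaternion [x, y, z, w].
In Python, from station import ctrl, imaging gives the robot as it stands.
- The arm moves only by the tool step_arm, never from a script. Its arguments are lists of equal length, an entry for each row: "rot": the turn, a rotation vector about the tool's x, y, z in rad, a list of three; "slide": the shift along the tool's x, y, z in cm, a list of three; "jaw": the opening, from 0 (shut) to 1 (fully open). In form: {"rot": [[ax, ay, az], ...], "slide": [[tx, ty, tz], ...], "jaw": [jaw, ...]}. A call has 1 to 5 rows; each row shifts and turns the commanded pose from where the row before left it, along the tool's axes as they then stand; what a row does not reach is not made up. A row lasts 1/12 s, in which the tool goes at most 41.7 mm and 7.16 degrees, less where a joint would pass 70% of its speed; a pose out of reach is approached as far as the arm can. A call with a gripper value outside its range is refused whole. The fingers move at their own pace and stop on an object; "force" is the grip in N (left out, the last holds). Time passes only in rows, so rows that do not move let the fingers close. It gives the time, the measured TCP pose, the force and the opening at its end, in the units of the state.
- ctrl.get_obs(): the state, without advancing time (a new reading comes with each control period).
- imaging.get_image(name): name is "scene" or "top" or "wrist"; returns a dict with "image" (384x512x3 uint8, blue, green, red), "intrinsics" (3x3 intrinsics, pixels), "eye" and "orientation" of the camera in the world; the wrist camera has in their place "hand_eye" (4x4, takes a point from camera to tool coordinates, whose origin is the TCP and whose axes are the flange's). Camera axes: x right, y down, z forward; pixel columns grow to the right and rows downward; lengths in m; the calibration is good to about 2 mm. The wrist camera is an equidistant fisheye: a pixel r from the principal point sees the ray r / f radians off the axis. A picture is of the moment at which its call begins: read the wrist's pose just before it. There is no depth.
- ctrl.sign_off(): hands the job in, once; it reports no verdict.
Trained networks look in a picture, given as the dict that the camera call returned (one of the last four; its "shot" number tells which), for a name from the list of things; names that differ only in an ending like _2 or _b are one class to them, and where a whole thing is asked for, a point or a joint stands for the part that bears it (a point fixed in the world has none). Each returns a list of dicts, best first, with "conf" (0 to 1); they miss things now and then, are a little off and sometimes report something else, mostly with a low value. They report only what shows in the picture. A call takes as long as a camera call.
- imaging.find_in(picture, target): "location" ([x, y, z] in m, in world coordinates, good to about 4 mm: the middle of the surface that is visible of it).
- imaging.regions_of(picture, target): "region" (384x512 bool, what is visible of it).
- imaging.spot_point(picture, target): "location" ([x, y, z] in m, in world coordinates, good to about 4 mm: a listed point, or the origin of a listed thing).
The state is a dict: "time": time; "joint_pos": joint angles; "dq": joint speeds; "tau": joint torques, N m; "ee_pos": TCP position; "ee_rot": TCP orientation; "contact_force": force on the tool from outside, world axes, zero at the start; "moment": the same for the moment, N m; "width": finger opening in m.
Only numpy, scipy, OpenCV 4.12 (cv2) and the standard library are available. Lean on these libraries where they do the work, as an engineer would, in place of code of your own. Each camera call takes 0.05 s, during which the arm holds its last target. There are 200 camera calls.

TASK

The sealed rotor on the bearing stand is heavier on one side, but looks alike all round, and its stiff bearing stops it well short of the bottom. Find the heavy side by feel: turn the rotor by its spokes, top away from the robot, until it rolls back by itself when let go, then do the same with the top coming towards the robot. Then turn the heavy side straight down below the axle and finish while gripping a spoke and holding the rotor still there; leave the things standing around alone.

Things in the scene. Friction and masses are not known exactly. Their poses are not given: they have to be found in the camera images.
- rotor: The rotor: a sealed aluminium drum, 112 mm diameter, 44 mm thick, with six identical spokes standing out radially every 60 deg. Origin: drum centre, on the axle. Own y lies along the axle (level); own +z points along one spoke. It turns only about the axle, endlessly, either way. A weight is hidden inside one side; its own axes and looks say nothing about which.
- grip (a point): Middle of the black grip of the rotor's spoke at own +z, 86 mm from the axle's centre line. Each spoke ends in such a round grip, 16 mm diameter, from 66 to 102 mm from the centre line; inward of it a 10 mm rod runs into the drum. A spoke near the top is pinched from above, the fingers closing along the axle.
- axle (a point): Axle centre, fixed, 130 mm above the table; own x points away from the robot, own y along the axle. The weight's moment is 0.25 to 0.3 N m with the heavy side level. Bearing drag, 0.19 N m plus 0.12 N m s/rad, keeps the rotor as left up to 38 to 49 deg (same on both sides) from heavy-side-down, where it also starts; from farther out it rolls back slowly and stops there, without overswing.
- stand: The stand, fixed to the table: a steel base plate 170 x 150 x 14 mm (150 along the axle) and two posts, 34 x 16 mm, centred 45 mm to either side of the drum's middle along the axle (own y), with black bearings 20 mm long and 42 mm diameter, reaching 55 mm from the middle and 151 mm above the table. Origin: under the base's centre.
- beaker: Bystander, loose: open glass beaker, 68 mm across, 85 mm tall. Origin under its middle.
- driver: Bystander, loose: screwdriver lying flat, 170 mm long. Origin underneath.
- magbase: Bystander, loose: grey magnetic base, 50 x 60 x 55 mm, with a thin steel post to 145 mm height. Origin under its middle.
- pillar: Bystander, loose: steel optical post on a 52 mm round foot, 85 mm tall. Origin under its middle.
- dish: Bystander, loose: shallow white dish, 90 mm across, 18 mm tall. Origin under its middle.
- clamp: Bystander, loose: small aluminium clamp block 70 x 22 x 20 mm with a black screw on top, 36 mm tall. Origin under its middle.
- jar: Bystander, loose: lidded glass jar, 52 mm across, 60 mm tall. Origin under its middle.

How it is judged:
By the outcome, as a careful person would: the job done as asked, in the order asked, and still so for the second after the job is handed in, while the arm keeps its last pose, push and grip.
It also fails if it takes over 72 s, if anything falls off the work surface, if the arm or the gripper's body presses on something with over 40 N, if the wrist force passes 120 N, or if a joint passes its speed limit or range.

## Working session

There is one attempt and no reset: what is moved stays moved. The work goes in short steps, Python scripts to look and compute and a tool call to move; the robot and the scene stay as the last step left them, time stands still between calls to the robot, and variables do not carry over. Pictures are saved under pics/ and viewed, about 8 in all and at most 12, crops included, and the job is handed in when it is done.

Besides the shell and the picture viewer there is one more tool, called after "Call:" by a JSON object that holds its "method" and its "body", one argument or row to a line. step_arm: Moves the arm, as the interface text tells. Its arguments: {"type":"object","properties":{"rot":{"type":"array","items":{"type":"array","items":{"type":"number"}}},"slide":{"type":"array","items":{"type":"array","items":{"type":"number"}}},"jaw":{"type":"array","items":{"type":"number"}},"force":{"type":"number"}},"required":["rot","slide","jaw"]}

```bash
ls; mkdir -p pics
cat > h.py <<'E'
from station import ctrl, imaging
import numpy as np, cv2
from scipy.spatial.transform import Rotation as R
def look(cam,name=None):
    p=imaging.get_image(cam)
    if name: cv2.imwrite('pics/'+name+'.png',p['image'])
    return p
E
python3 - <<'E'
from h import *
np.set_printoptions(precision=4,suppress=True)
o=ctrl.get_obs(); print({k:np.round(v,3) for k,v in o.items()})
ims=[]
for c in('scene','top'):
    p=look(c); ims.append(p['image'])
    print(c,p['eye'],p['orientation'])
    for t in ['grip','axle','rotor','stand','beaker','driver','magbase','pillar','dish','clamp','jar']:
        r=imaging.spot_point(p,t); print(t,[(np.round(a['location'],3),round(a['conf'],2)) for a in r[:6]])
cv2.imwrite('pics/a.png',cv2.resize(np.vstack(ims),(400*1,600)) if 0 else np.hstack([cv2.resize(i,(400,300)) for i in ims]))
cv2.imwrite('pics/s.png',ims[0]);cv2.imwrite('pics/t.png',ims[1])
E
```

```text
pics
{'time': np.float64(0.0), 'joint_pos': array([-1.308,  0.69 , -0.194,  1.566,  0.157,  0.903, -0.215]), 'dq': array([-0.001, -0.   ,  0.001, -0.002, -0.001,  0.001,  0.001]), 'tau': array([  0.   , -52.757,  -1.267, -15.342,  -0.053,   0.007,   0.   ]), 'ee_pos': array([0.142, 0.608, 0.238]), 'ee_rot': array([ 0.114,  0.993, -0.001, -0.   ]), 'contact_force': array([ 0.303,  0.115, -0.09 ]), 'moment': array([-0.031,  0.001, -0.01 ]), 'width': np.float64(0.088)}
scene [0.951  0.8072 1.1177] [ 0.254   0.8994 -0.344  -0.0908]
grip [(array([ 0.609, -0.128,  0.053]), 0.91), (array([ 0.564, -0.11 , -0.003]), 0.25)]
axle [(array([ 0.559, -0.114,  0.128]), 0.8), (array([ 0.563, -0.11 , -0.004]), 0.29)]
rotor [(array([ 0.561, -0.111,  0.131]), 0.78)]
stand [(array([ 0.56 , -0.109, -0.004]), 0.89)]
beaker [(array([ 0.449,  0.31 , -0.001]), 0.59)]
driver [(array([ 0.38 , -0.212, -0.   ]), 0.69)]
magbase [(array([0.729, 0.333, 0.006]), 0.72)]
pillar [(array([ 0.663, -0.311,  0.004]), 0.68)]
dish [(array([ 0.404, -0.395,  0.   ]), 0.63), (array([ 0.662, -0.312,  0.005]), 0.5), (array([0.449,
[... 204 characters left out ...]
419 0.0615 1.5526] [-0.6968  0.715  -0.0466  0.0345]
grip []
axle [(array([ 0.562, -0.114,  0.134]), 0.76)]
rotor [(array([ 0.56 , -0.109,  0.13 ]), 0.64), (array([ 0.406, -0.394, -0.   ]), 0.45)]
stand [(array([ 0.562, -0.11 ,  0.002]), 0.57)]
beaker [(array([ 0.445,  0.306, -0.002]), 0.77)]
driver [(array([ 0.375, -0.211,  0.004]), 0.5)]
magbase [(array([ 0.727,  0.342, -0.   ]), 0.68), (array([ 0.562, -0.111,  0.001]), 0.52)]
pillar [(array([ 0.658, -0.31 ,  0.002]), 0.58)]
dish [(array([ 0.406, -0.394,  0.   ]), 0.6)]
clamp [(array([0.727, 0.339, 0.003]), 0.74), (array([ 0.306,  0.292, -0.   ]), 0.63), (array([ 0.564, -0.109,  0.001]), 0.45)]
jar [(array([ 0.619,  0.477, -0.002]), 0.62)]
```

View pics/s.png

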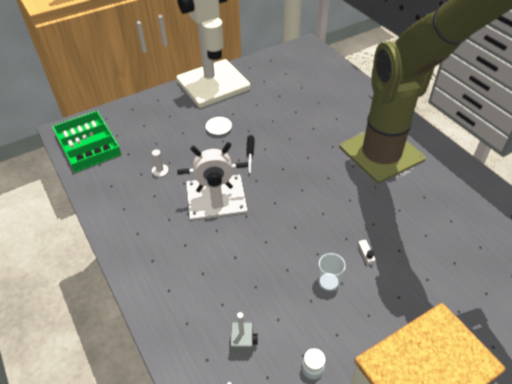

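View pics/t.png

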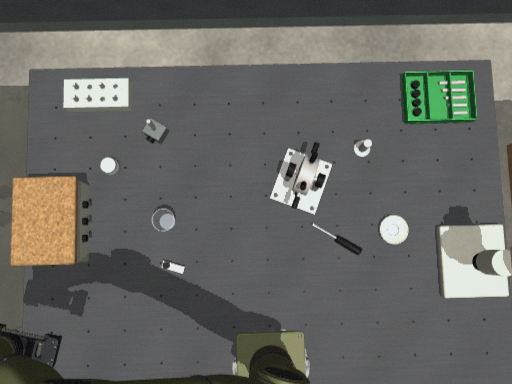

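Scene view: rotor and stand at about (215,190), bystanders well clear. The top view has the stand at (303,180), with its axle yawed about 20°. Next I'll rectify the images to measure the yaw and spoke phase.

```bash
cat >> h.py <<'E'
C=np.array([.5605,-.1105,.130])
def warp(p,o,u,v,h=.15,n=300):
    "rectify plane o+a*u-b*v, half-size h, n px"
    Rc=R.from_quat(p['orientation']).as_matrix(); s=2*h/n
    M=np.array([u*s,-v*s,o-h*u+h*v-p['eye']]).T
    H=p['intrinsics']@Rc.T@M
    return cv2.warpPerspective(p['image'],np.linalg.inv(H),(n,n),flags=cv2.INTER_LINEAR)
def axes(yaw): 
    return np.array([np.cos(yaw),np.sin(yaw),0]),np.array([-np.sin(yaw),np.cos(yaw),0])
def proj(p,X):
    Rc=R.from_quat(p['orientation']).as_matrix(); q=(X-p['eye'])@Rc@p['intrinsics'].T
    return q[:,:2]/q[:,2:]
def score(p,yaw,n=60):
    "darkness of 6 grips vs phase (deg, + = top away from robot)"
    ux,uy=axes(yaw); g=cv2.cvtColor(p['image'],cv2.COLOR_BGR2GRAY).astype(np.float32); S=[]
    for d in np.arange(0,n,1.):
        a=np.radians(d+60*np.arange(6)); r=np.linspace(.068,.1,9)
        D=np.sin(a)[:,None]*ux+np.cos(a)[:,None]*np.array([0,0,1])
        q=proj(p,(C+r[None,:,None]*D[:,None]).reshape(-1,3)).astype(np.float32)
        v=cv2.remap(g,q[:,0],q[:,1],cv2.INTER_LINEAR).reshape(6,9).mean(1); S.append(v)
    return np.array(S)
E
python3 - <<'E'
from h import *
ps={c:look(c) for c in('scene','top')}
z=np.array([0,0,1.]); X=np.array([1.,0,0]);Y=np.array([0,1.,0]); out=[]
for c,p in ps.items():
    w=warp(p,np.array([C[0],C[1],.014]),-Y,X); out.append(w)
    g=cv2.cvtColor(w,cv2.COLOR_BGR2GRAY); m=(g>150).astype(np.uint8)
    k=max(cv2.findContours(m,0,2)[0],key=cv2.contourArea); r=cv2.minAreaRect(k); print(c,r)
yaw=np.radians(-20); ux,uy=axes(yaw)
out.append(warp(ps['scene'],C,ux,z))
S=score(ps['scene'],yaw); i=S.sum(1).argsort()[:6]; print(i,S.sum(1)[i],S[i[0]])
print([(a['location'],a['conf']) for a in imaging.spot_point(ps['scene'],'grip')])
cv2.imwrite('pics/r.png',cv2.resize(np.hstack(out),(792,264)))
E
```

```text
scene ((150.84483337402344, 149.63790893554688), (160.99783325195312, 176.96763610839844), 21.801406860351562)
top ((178.02371215820312, 160.7735595703125), (89.19680786132812, 171.3245391845703), 21.614776611328125)
[28 29 27 30 26 31] [293.27866 299.52704 304.59647 330.88995 345.93445 395.30383] [32.11827  53.290363 58.255424 60.706055 57.83626  31.072266]
[([0.6049, -0.1261, 0.0574], 0.62)]
```

View pics/r.png

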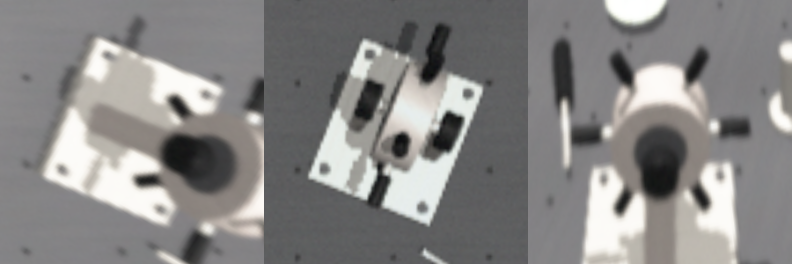

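Rectified views: base yaw is −21.7°, with spokes at +28° and −32° from the top (side view, grips at (697,65) and (622,68)). Now I'll move over the stand.

Call:
{"method": "step_arm", "body": {
  "rot": [
    [0, 0, 0.075],
    [0, 0, 0.075],
    [0, 0, 0],
    [0, 0, 0],
    [0, 0, 0]
  ],
  "slide": [
    [0, 0, -3],
    [0, 0, -3],
    [-3.2, -2, 0],
    [-3.2, -2, 0],
    [-3.2, -2, 0]
  ],
  "jaw": [0.7, 0.7, 0.7, 0.7, 0.7],
  "force": 30
}}

```text
time: 1.77
ee_pos: [0.2091, 0.5169, 0.2993]
ee_rot: [0.187, 0.982, 0.001, 0.0]
contact_force: [0.9, -0.1, -0.4]
width: 0.0619
```

Call:
{"method": "step_arm", "body": {
  "rot": [
    [0, 0, 0],
    [0, 0, 0],
    [0, 0, 0],
    [0, 0, 0],
    [0, 0, 0]
  ],
  "slide": [
    [-3.2, -2, 0],
    [-3.2, -2, 0],
    [-3.2, -2, 0],
    [-3.2, -2, 0],
    [-3.2, -2, 0]
  ],
  "jaw": [0.7, 0.7, 0.7, 0.7, 0.7]
}}

```text
time: 2.18
ee_pos: [0.3212, 0.3639, 0.299]
ee_rot: [0.188, 0.982, 0.0, 0.0]
contact_force: [0.8, 0.7, -0.4]
width: 0.0615
```

Call:
{"method": "step_arm", "body": {
  "rot": [
    [0, 0, 0],
    [0, 0, 0],
    [0, 0, 0],
    [0, 0, 0],
    [0, 0, 0]
  ],
  "slide": [
    [-2.6, -3.1, 0],
    [-2.6, -3.1, 0],
    [-2.6, -3.1, 0],
    [-2.6, -3.1, 0],
    [-2.6, -3.1, 0]
  ],
  "jaw": [0.7, 0.7, 0.7, 0.7, 0.7]
}}

```text
time: 2.6
ee_pos: [0.3842, 0.1715, 0.299]
ee_rot: [0.188, 0.982, 0.0, 0.0]
contact_force: [1.9, -0.5, 0.6]
width: 0.0619
```

Call:
{"method": "step_arm", "body": {
  "rot": [
    [0, 0, 0],
    [0, 0, 0],
    [0, 0, 0],
    [0, 0, 0],
    [0, 0, 0]
  ],
  "slide": [
    [-2.9, -2.9, 0],
    [-2.9, -2.9, 0],
    [-2.9, -2.9, 0],
    [-2.9, -2.9, 0],
    [-2.9, -2.9, 0]
  ],
  "jaw": [0.7, 0.7, 0.7, 0.7, 0.7]
}}

```text
time: 3.02
ee_pos: [0.4655, -0.017, 0.299]
ee_rot: [0.188, 0.982, 0.0, 0.0]
contact_force: [0.7, 1.0, 0.3]
width: 0.0621
```

Call:
{"method": "step_arm", "body": {
  "rot": [
    [0, -0.112, 0],
    [0, -0.112, 0],
    [0, -0.112, 0],
    [0, -0.112, 0],
    [0, -0.112, 0]
  ],
  "slide": [
    [0, 0, 0],
    [0, 0, 0],
    [0, 0, 0],
    [0, 0, 0],
    [0, 0, 0]
  ],
  "jaw": [0.7, 0.7, 0.7, 0.7, 0.7]
}}

```text
time: 3.43
ee_pos: [0.4698, -0.0242, 0.2972]
ee_rot: [0.187, 0.955, -0.052, 0.224]
contact_force: [1.5, -1.6, -0.4]
width: 0.0619
```

```bash
cat >> h.py <<'E'
YAW=np.radians(-21.7)
def rel(tilt=None,r=.07):
    o=ctrl.get_obs(); T=R.from_quat(o['ee_rot']).as_matrix(); ux,uy=axes(YAW); z=np.array([0,0,1.])
    d=o['ee_pos']-C; cur=np.degrees(np.arctan2(-T[:,2]@ux,-T[2,2]))
    print('t',round(o['time'],2),'tilt',round(cur,1),'pos ang',round(np.degrees(np.arctan2(d@ux,d@z)),1),'r',round(np.hypot(d@ux,d@z),4),'lat',round(d@uy,4),'yerr',np.round(np.degrees([T[:,1]@ux,T[2,1]]),1),'w',round(o['width'],4),'F',np.round(o['contact_force'],1),'M',np.round(o['moment'],2))
    if tilt is not None:
        a=np.radians(tilt); t=C+r*(np.sin(a)*ux+np.cos(a)*z)
        print('to',tilt,r,': ay',round(a-np.radians(cur),3),'slide cm',np.round(100*T.T@(t-o['ee_pos']),2))
    print('q',np.round(o['joint_pos'],2))
E
python3 -c "
from h import *
rel(-32,.14)
p=look('scene');q=imaging.spot_point(p,'axle');print(q)
"
```

```text
t 3.43 tilt -26.6 pos ang -34.8 r 0.2036 lat 0.0467 yerr [ 0.7 -0.9] w 0.0619 F [ 1.5 -1.6 -0.4] M [0.11 0.25 0.03]
to -32 0.14 : ay -0.095 slide cm [-1.61 -4.54  6.3 ]
q [-0.57  0.32  0.45  2.34  0.74  0.17  0.31]
[]
```

Call:
{"method": "step_arm", "body": {
  "rot": [
    [0, 0, 0],
    [0, 0, 0],
    [0, 0, 0]
  ],
  "slide": [
    [-0.8, -2.2, 3],
    [-0.8, -2.3, 3.3],
    [0, 0, 0]
  ],
  "jaw": [0.7, 0.7, 0.7]
}}

```text
time: 3.78
ee_pos: [0.4782, -0.062, 0.2644]
ee_rot: [0.189, 0.957, -0.059, 0.211]
contact_force: [0.3, -0.4, 0.1]
width: 0.062
```

```bash
python3 -c "
from h import *
rel(-32,.07)
p=look('wrist','w1');p=look('scene')
S=score(p,YAW).sum(1);print(S.argsort()[:4])
"
```

```text
t 3.78 tilt -25.2 pos ang -35.1 r 0.1642 lat 0.0147 yerr [ 1.  -1.9] w 0.062 F [ 0.3 -0.4  0.1] M [ 0.18  0.28 -0.02]
to -32 0.07 : ay -0.119 slide cm [-1.99 -1.12  9.28]
q [-0.41  0.4   0.41  2.35  1.01  0.07  0.12]
[29 28 30 27]
```

View pics/w1.png

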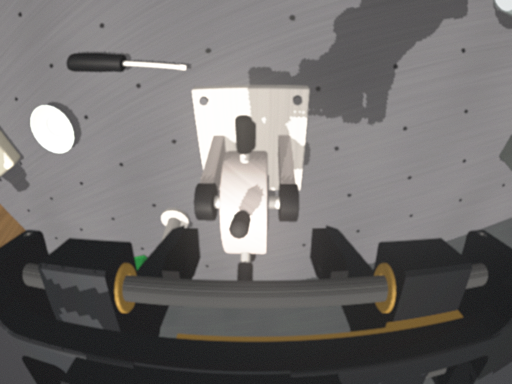

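Wrist view: the drum is centred near column 245 between the fingers, whose middle is at about 255. Joint 6 is near its limit, so I'll tilt the tool less than the spoke.

```bash
cat >> h.py <<'E'
def pose(s,t,rg=.088):
    ux,uy=axes(YAW); z=np.array([0,0,1.]); s,t=np.radians([s,t])
    tz=-(np.sin(t)*ux+np.cos(t)*z); ty=uy; tx=np.cross(ty,tz)
    return C+rg*(np.sin(s)*ux+np.cos(s)*z)+.019*tz, np.array([tx,ty,tz]).T
def plan(wps,cur=None):
    "print rows from current measured pose through [(s,t,rg),...]"
    rel()
    o=ctrl.get_obs(); P,T=(o['ee_pos'],R.from_quat(o['ee_rot']).as_matrix()) if cur is None else pose(*cur)
    for w in wps:
        p,Q=pose(*w); print(w,'rot',np.round(R.from_matrix(T.T@Q).as_rotvec(),3),'slide',np.round(100*T.T@(p-P),2)); P,T=p,Q
E
python3 -c "
from h import *
plan([(-30,-18,.14),(-31,-18,.115),(-32,-18,.088)])
print('arc'); plan([(-26,-12),(-20,-6),(-14,0)],(-32,-18))
"
```

```text
t 3.88 tilt -25.3 pos ang -34.9 r 0.1653 lat 0.0169 yerr [ 0.9 -1.6] w 0.0613 F [-1.3  0.   0.7] M [0.2  0.34 0.02]
q [-0.42  0.4   0.41  2.35  1.    0.07  0.13]
(-30, -18, 0.14) rot [-0.032  0.128 -0.004] slide [-1.38 -1.55  4.28]
(-31, -18, 0.115) rot [0. 0. 0.] slide [-0.32 -0.    2.49]
(-32, -18, 0.088) rot [0. 0. 0.] slide [-0.46 -0.    2.67]
arc
t 3.88 tilt -25.3 pos ang -34.9 r 0.1653 lat 0.0169 yerr [ 0.9 -1.6] w 0.0613 F [-1.3  0.   0.7] M [0.2  0.34 0.02]
q [-0.42  0.4   0.41  2.35  1.    0.07  0.13]
(-26, -12) rot [-0.     0.105 -0.   ] slide [-0.71  0.   -0.19]
(-20, -6) rot [ 0.     0.105 -0.   ] slide [-0.71 -0.   -0.19]
(-14, 0) rot [-0.     0.105 -0.   ] slide [-0.71  0.   -0.19]
```

Call:
{"method": "step_arm", "body": {
  "rot": [
    [-0.032, 0.12, 0],
    [0, 0, 0],
    [0, 0, 0]
  ],
  "slide": [
    [-0.7, -0.8, 2.1],
    [-0.7, -0.8, 2.1],
    [0, 0, 0]
  ],
  "jaw": [0.7, 0.7, 0.7]
}}

```text
time: 4.13
ee_pos: [0.4943, -0.0791, 0.2394]
ee_rot: [0.187, 0.961, -0.054, 0.195]
contact_force: [1.6, -1.4, -0.3]
width: 0.0617
```

```bash
python3 -c "
from h import *
plan([(-31,-18,.115),(-32,-18,.088)])
"
```

```text
t 4.13 tilt -23.3 pos ang -33.7 r 0.1315 lat 0.0047 yerr [ 0.7 -1.8] w 0.0617 F [ 1.6 -1.4 -0.3] M [ 0.06  0.36 -0.04]
q [-0.28  0.46  0.32  2.31  1.07  0.05  0.11]
(-31, -18, 0.115) rot [-0.033  0.093 -0.   ] slide [-0.67 -0.35  3.44]
(-32, -18, 0.088) rot [0. 0. 0.] slide [-0.46 -0.    2.67]
```

Call:
{"method": "step_arm", "body": {
  "rot": [
    [-0.015, 0.1, 0],
    [0, 0.05, 0],
    [0, 0, 0]
  ],
  "slide": [
    [-0.5, -0.4, 2],
    [-0.3, 0, 1.4],
    [0, 0, 0]
  ],
  "jaw": [0.7, 0.7, 0.7]
}}

```text
time: 4.38
ee_pos: [0.5052, -0.0888, 0.2198]
ee_rot: [0.19, 0.968, -0.049, 0.156]
contact_force: [1.3, 0.6, 0.3]
width: 0.062
```

```bash
python3 -c "
from h import *
plan([(-32,-18,.088)])
"
```

```text
t 4.38 tilt -18.7 pos ang -33.5 r 0.1077 lat -0.0003 yerr [ 0.8 -2. ] w 0.062 F [1.3 0.6 0.3] M [0.07 0.21 0.05]
q [ 0.02  0.5  -0.05  2.22  0.93  0.23  0.27]
(-32, -18, 0.088) rot [-0.038  0.013 -0.003] slide [-0.7   0.17  3.74]
```

Call:
{"method": "step_arm", "body": {
  "rot": [
    [-0.03, 0, 0],
    [0, 0, 0],
    [0, 0, 0]
  ],
  "slide": [
    [-0.35, 0.1, 1.9],
    [-0.35, 0.1, 1.8],
    [0, 0, 0]
  ],
  "jaw": [0.7, 0.7, 0.7]
}}

```text
time: 4.63
ee_pos: [0.5211, -0.0951, 0.1861]
ee_rot: [0.186, 0.969, -0.038, 0.159]
contact_force: [0.2, 0.2, 0.5]
width: 0.0616
```

```bash
python3 -c "
from h import *
plan([(-32,-18,.088)])
look('wrist','w2')
"
```

```text
t 4.63 tilt -18.8 pos ang -37.0 r 0.0702 lat -0.0003 yerr [ 0.2 -0.8] w 0.0616 F [0.2 0.2 0.5] M [0.12 0.23 0.07]
q [-0.06  0.58  0.11  2.22  1.05  0.08  0.18]
(-32, -18, 0.088) rot [-0.015  0.014  0.002] slide [-0.16  0.03  0.  ]
```

View pics/w2.png

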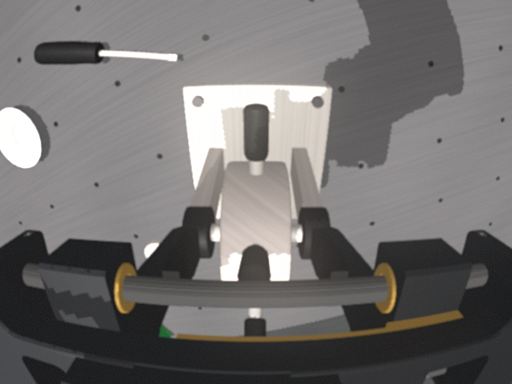

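Wrist view: the grip at about (255,265) sits centred between the fingertips. Closing.

Call:
{"method": "step_arm", "body": {
  "rot": [
    [0, 0, 0],
    [0, 0, 0],
    [0, 0, 0],
    [0, 0, 0]
  ],
  "slide": [
    [-0.15, 0, 0],
    [0, 0, 0],
    [0, 0, 0],
    [0, 0, 0]
  ],
  "jaw": [0, 0, 0, 0],
  "force": 30
}}

```text
time: 5.02
ee_pos: [0.5224, -0.0943, 0.1879]
ee_rot: [0.185, 0.969, -0.036, 0.16]
contact_force: [-0.1, 0.3, 0.4]
width: 0.037
```

```bash
python3 -c "
from h import *
rel()
p=look('scene');S=score(p,YAW).sum(1);print(S.argsort()[:4])
"
```

```text
t 5.02 tilt -18.8 pos ang -35.5 r 0.0712 lat 0.0009 yerr [ 0.  -0.7] w 0.037 F [-0.1  0.3  0.4] M [ 0.15  0.33 -0.04]
q [-0.04  0.58  0.08  2.21  1.05  0.09  0.18]
[29 28 30 27]
```

Call:
{"method": "step_arm", "body": {
  "rot": [
    [0, 0, 0],
    [0, 0, 0],
    [0, 0, 0],
    [0, 0, 0],
    [0, 0, 0]
  ],
  "slide": [
    [0, 0, 0],
    [0, 0, 0],
    [0, 0, 0],
    [0, 0, 0],
    [0, 0, 0]
  ],
  "jaw": [0, 0, 0, 0, 0]
}}

```text
time: 5.48
ee_pos: [0.5219, -0.0956, 0.1871]
ee_rot: [0.186, 0.969, -0.037, 0.159]
contact_force: [-1.3, -1.8, 3.9]
width: 0.0152
```

Call:
{"method": "step_arm", "body": {
  "rot": [
    [0, 0.07, 0],
    [0, 0.07, 0],
    [0, 0.07, 0],
    [0, 0.07, 0],
    [0, 0.07, 0]
  ],
  "slide": [
    [-0.48, 0, -0.12],
    [-0.48, 0, -0.12],
    [-0.48, 0, -0.12],
    [-0.48, 0, -0.12],
    [-0.48, 0, -0.12]
  ],
  "jaw": [0, 0, 0, 0, 0]
}}

```text
time: 5.9
ee_pos: [0.5373, -0.1018, 0.1933]
ee_rot: [0.188, 0.982, -0.013, 0.012]
contact_force: [-11.2, -0.8, 14.4]
width: 0.0152
```

```bash
python3 -c "
from h import *
plan([(-12,2)])
"
```

```text
t 5.9 tilt -1.6 pos ang -21.4 r 0.068 lat -0.0005 yerr [ 0.  -1.2] w 0.0152 F [-11.2  -0.8  14.4] M [-0.18  2.12  0.03]
q [ 0.43  0.69 -0.57  1.86  0.58  0.74  0.72]
(-12, 2) rot [-0.02   0.063 -0.   ] slide [-0.59  0.04 -0.36]
```

```bash
python3 -c "
from h import *
s=[(-12+4*i,2+3*i) for i in range(11)]
plan(s[1:],s[0])
"
```

```text
t 5.9 tilt -1.6 pos ang -21.4 r 0.068 lat -0.0005 yerr [ 0.  -1.2] w 0.0152 F [-11.2  -0.8  14.4] M [-0.18  2.12  0.03]
q [ 0.43  0.69 -0.57  1.86  0.58  0.74  0.72]
(-8, 5) rot [ 0.     0.052 -0.   ] slide [-0.5  -0.   -0.13]
(-4, 8) rot [-0.     0.052 -0.   ] slide [-0.5   0.   -0.12]
(0, 11) rot [0.    0.052 0.   ] slide [-0.51 -0.   -0.11]
(4, 14) rot [-0.     0.052 -0.   ] slide [-0.51 -0.   -0.1 ]
(8, 17) rot [0.    0.052 0.   ] slide [-0.51  0.   -0.09]
(12, 20) rot [-0.     0.052 -0.   ] slide [-0.51 -0.   -0.08]
(16, 23) rot [0.    0.052 0.   ] slide [-0.51  0.   -0.07]
(20, 26) rot [-0.     0.052 -0.   ] slide [-0.51  0.   -0.06]
(24, 29) rot [0.    0.052 0.   ] slide [-0.51 -0.   -0.05]
(28, 32) rot [-0.     0.052 -0.   ] slide [-0.51 -0.   -0.03]
```

Call:
{"method": "step_arm", "body": {
  "rot": [
    [0, 0.052, 0],
    [0, 0.052, 0],
    [0, 0.052, 0],
    [0, 0.052, 0],
    [0, 0.052, 0]
  ],
  "slide": [
    [-0.5, 0, -0.2],
    [-0.5, 0, -0.15],
    [-0.51, 0, -0.11],
    [-0.51, 0, -0.1],
    [-0.51, 0, -0.09]
  ],
  "jaw": [0, 0, 0, 0, 0]
}}

```text
time: 6.32
ee_pos: [0.5619, -0.1115, 0.1976]
ee_rot: [0.189, 0.975, 0.012, -0.115]
contact_force: [-7.5, 0.7, 11.1]
width: 0.0148
```

```bash
python3 -c "
from h import *
plan([(8,17)])
p=look('scene');S=score(p,YAW).sum(1);print(S.argsort()[:4])
"
```

```text
t 6.32 tilt 13.3 pos ang 1.4 r 0.0676 lat -0.0005 yerr [ 0.  -1.2] w 0.0148 F [-7.5  0.7 11.1] M [0.46 2.11 0.03]
q [ 0.46  0.84 -0.63  1.53  0.41  1.16  0.92]
(8, 17) rot [-0.02   0.065 -0.006] slide [-0.46  0.04 -0.25]
[4 3 5 2]
```

Call:
{"method": "step_arm", "body": {
  "rot": [
    [0, 0.052, 0],
    [0, 0.052, 0],
    [0, 0.052, 0],
    [0, 0.052, 0],
    [0, 0.052, 0]
  ],
  "slide": [
    [-0.51, 0, -0.12],
    [-0.51, 0, -0.1],
    [-0.51, 0, -0.06],
    [-0.51, 0, -0.05],
    [-0.51, 0, -0.03]
  ],
  "jaw": [0, 0, 0, 0, 0]
}}

```text
time: 6.78
ee_pos: [0.5851, -0.1208, 0.1921]
ee_rot: [0.185, 0.952, 0.037, -0.242]
contact_force: [-6.5, 3.7, 5.9]
width: 0.0152
```

Call:
{"method": "step_arm", "body": {
  "rot": [
    [0, 0.052, 0],
    [0, 0.052, 0],
    [0, 0, 0],
    [0, 0, 0]
  ],
  "slide": [
    [-0.51, 0, -0.02],
    [-0.51, 0, -0.01],
    [0, 0, 0],
    [0, 0, 0]
  ],
  "jaw": [0, 0, 0, 0]
}}

```text
time: 7.12
ee_pos: [0.5958, -0.125, 0.1855]
ee_rot: [0.184, 0.939, 0.046, -0.288]
contact_force: [-2.5, 0.9, 1.5]
width: 0.015
```

```bash
python3 -c "
from h import *
plan([(36,38)])
p=look('scene');S=score(p,YAW).sum(1);print(S.argsort()[:4])
"
```

```text
t 7.12 tilt 33.9 pos ang 34.5 r 0.0674 lat -0.0004 yerr [ 0.1 -1.1] w 0.015 F [-2.5  0.9  1.5] M [ 0.23  0.24 -0.09]
q [ 0.4   1.1  -0.6   1.02  0.3   1.7   1.07]
(36, 38) rot [-0.015  0.072 -0.013] slide [-0.12  0.04 -0.16]
[35 34 36 33]
```

Call:
{"method": "step_arm", "body": {
  "rot": [
    [0, 0, 0],
    [0, 0, 0],
    [0, 0, 0],
    [0, 0, 0],
    [0, 0, 0]
  ],
  "slide": [
    [0, 0, 0],
    [0, 0, 0],
    [0, 0, 0],
    [0, 0, 0],
    [0, 0, 0]
  ],
  "jaw": [0.5, 0.5, 0.5, 0.5, 0.5]
}}

```text
time: 7.58
ee_pos: [0.5965, -0.1263, 0.1864]
ee_rot: [0.184, 0.939, 0.045, -0.285]
contact_force: [-0.9, 0.2, 0.5]
width: 0.0439
```

```bash
python3 -c "
from h import *
for i in range(2):
  p=look('scene');S=score(p,YAW).sum(1);print(S.argsort()[:4])
plan([(-25,-14,.14),(-25,-14,.115),(-25,-14,.088)])
"
```

```text
[22 23 21 24]
[21 20 22 19]
t 7.68 tilt 33.6 pos ang 34.8 r 0.0687 lat -0.0013 yerr [ 0.2 -1.2] w 0.0439 F [ 0.9  1.  -1.3] M [-0.17 -0.45 -0.02]
q [ 0.4   1.09 -0.6   1.02  0.31  1.7   1.07]
(-25, -14, 0.14) rot [-0.02  -0.83  -0.006] slide [ 1.07e+01 -1.00e-02  8.50e-01]
(-25, -14, 0.115) rot [0. 0. 0.] slide [-0.48  0.    2.45]
(-25, -14, 0.088) rot [0. 0. 0.] slide [-0.52 -0.    2.65]
```

It rolls back by itself. Waiting for it to stop.

Call:
{"method": "step_arm", "body": {
  "rot": [
    [0, 0, 0],
    [0, 0, 0],
    [0, 0, 0],
    [0, 0, 0],
    [0, 0, 0]
  ],
  "slide": [
    [0, 0, 0],
    [0, 0, 0],
    [0, 0, 0],
    [0, 0, 0],
    [0, 0, 0]
  ],
  "jaw": [0.5, 0.5, 0.5, 0.5, 0.5]
}}

```text
time: 8.1
ee_pos: [0.5964, -0.126, 0.1863]
ee_rot: [0.184, 0.939, 0.045, -0.286]
contact_force: [0.4, -0.5, 0.5]
width: 0.0442
```

Call:
{"method": "step_arm", "body": {
  "rot": [
    [0, 0, 0],
    [0, 0, 0],
    [0, 0, 0],
    [0, 0, 0],
    [0, 0, 0]
  ],
  "slide": [
    [0, 0, 0],
    [0, 0, 0],
    [0, 0, 0],
    [0, 0, 0],
    [0, 0, 0]
  ],
  "jaw": [0.5, 0.5, 0.5, 0.5, 0.5]
}}

```text
time: 8.52
ee_pos: [0.5963, -0.126, 0.1863]
ee_rot: [0.184, 0.939, 0.045, -0.286]
contact_force: [0.5, -0.2, 0.7]
width: 0.044
```

Call:
{"method": "step_arm", "body": {
  "rot": [
    [0, 0, 0],
    [0, 0, 0],
    [0, 0, 0],
    [0, 0, 0],
    [0, 0, 0]
  ],
  "slide": [
    [0, 0, 0],
    [0, 0, 0],
    [0, 0, 0],
    [0, 0, 0],
    [0, 0, 0]
  ],
  "jaw": [0.5, 0.5, 0.5, 0.5, 0.5]
}}

```text
time: 8.93
ee_pos: [0.5963, -0.126, 0.1863]
ee_rot: [0.184, 0.939, 0.045, -0.286]
contact_force: [0.1, -0.6, 0.3]
width: 0.0441
```

Call:
{"method": "step_arm", "body": {
  "rot": [
    [0, 0, 0],
    [0, 0, 0],
    [0, 0, 0],
    [0, 0, 0],
    [0, 0, 0]
  ],
  "slide": [
    [0, 0, 0],
    [0, 0, 0],
    [0, 0, 0],
    [0, 0, 0],
    [0, 0, 0]
  ],
  "jaw": [0.5, 0.5, 0.5, 0.5, 0.5]
}}

```text
time: 9.35
ee_pos: [0.5963, -0.126, 0.1863]
ee_rot: [0.184, 0.939, 0.045, -0.286]
contact_force: [0.8, -0.5, 0.2]
width: 0.0439
```

```bash
cat >> h.py <<'E'
def phase(n=2):
    for i in range(n):
        p=look('scene');S=score(p,YAW).sum(1);k=S.argmin();a,b,c=S[k-1],S[k],S[(k+1)%60]
        print('phase',round((k+.5*(a-c)/(a+c-2*b))%60,2),'sc',round(b))
    return p
E
python3 -c "
from h import *
for i in range(2):
  p=look('scene');S=score(p,YAW).sum(1);print(S.argsort()[:4])
phase(1);rel()
"
```

```text
[4 5 3 6]
[4 5 3 6]
phase 3.98 sc 297
t 9.5 tilt 33.6 pos ang 34.7 r 0.0685 lat -0.0012 yerr [ 0.1 -1.2] w 0.0441 F [-0.3  0.2 -0.2] M [-0.19 -0.49  0.02]
q [ 0.4   1.1  -0.6   1.02  0.31  1.7   1.07]
```

Rolled back about 30° and rests near phase 4°. Now I'll regrasp that spoke at +4° for the other direction.

```bash
python3 -c "
from h import *
phase(1)
plan([(35-6*i,34-6*i) for i in range(1,6)]+[(4,4)])
s=[(4-4*i,4-2.2*i) for i in range(12)]
print('arc');plan(s[1:],s[0])
"
```

```text
phase 3.97 sc 297
t 9.55 tilt 33.6 pos ang 34.7 r 0.0685 lat -0.0012 yerr [ 0.1 -1.2] w 0.0442 F [-0.5  0.   0.4] M [-0.19 -0.42 -0.03]
q [ 0.4   1.1  -0.6   1.02  0.31  1.7   1.07]
(29, 28) rot [-0.016 -0.098 -0.013] slide [ 0.66  0.11 -0.03]
(23, 22) rot [-0.    -0.105 -0.   ] slide [ 0.72 -0.    0.02]
(17, 16) rot [ 0.    -0.105  0.   ] slide [0.72 0.   0.02]
(11, 10) rot [-0.    -0.105 -0.   ] slide [ 0.72 -0.    0.02]
(5, 4) rot [-0.    -0.105 -0.   ] slide [0.72 0.   0.02]
(4, 4) rot [0. 0. 0.] slide [ 0.15 -0.   -0.  ]
arc
t 9.55 tilt 33.6 pos ang 34.7 r 0.0685 lat -0.0012 yerr [ 0.1 -1.2] w 0.0442 F [-0.5  0.   0.4] M [-0.19 -0.42 -0.03]
q [ 0.4   1.1  -0.6   1.02  0.31  1.7   1.07]
(0, 1.7999999999999998) rot [-0.    -0.038  0.   ] slide [0.54 0.   0.02]
(-4, -0.40000000000000036) rot [-0.    -0.038  0.   ] slide [0.54 0.   0.04]
(-8, -2.6000000000000005) rot [-0.    -0.038  0.   ] slide [ 0.54 -0.    0.06]
(-12, -4.800000000000001) rot [-0.    -0.038 -0.   ] slide [0.54 0.   0.08]
(-16, -7.0) rot [ 0.    -0.038  0.   ] slide [ 0.53 -0.    0.1 ]
(-20, -9.200000000000001) rot [ 0.    -0.038 -0.   ] slide [ 0.53 -0.    0.12]
(-24, -11.400000000000002) rot [-0.    -0.038 -0.   ] slide [0.53 0.   0.13]
(-28, -13.600000000000001) rot [ 0.    -0.038  0.   ] slide [0.52 0.   0.15]
(-32, -15.8) rot [-0.    -0.038  0.   ] slide [ 0.52 -0.    0.17]
(-36, -18.0) rot [ 0.    -0.038 -0.   ] slide [0.51 0.   0.19]
(-40, -20.200000000000003) rot [ 0.    -0.038 -0.   ] slide [ 0.5  -0.    0.21]
```

Call:
{"method": "step_arm", "body": {
  "rot": [
    [-0.015, -0.1, 0],
    [0, -0.105, 0],
    [0, -0.105, 0],
    [0, -0.105, 0],
    [0, -0.105, 0]
  ],
  "slide": [
    [0.68, 0.1, 0],
    [0.72, 0, 0],
    [0.72, 0, 0],
    [0.72, 0, 0],
    [0.8, 0, 0]
  ],
  "jaw": [0.5, 0.5, 0.5, 0.5, 0.5]
}}

```text
time: 9.97
ee_pos: [0.566, -0.1122, 0.2005]
ee_rot: [0.193, 0.981, 0.003, -0.03]
contact_force: [1.0, 0.8, 0.7]
width: 0.0437
```

Call:
{"method": "step_arm", "body": {
  "rot": [
    [0, 0, 0],
    [0, 0, 0],
    [0, 0, 0],
    [0, 0, 0],
    [0, 0, 0]
  ],
  "slide": [
    [0, 0, 0],
    [0, 0, 0],
    [0, 0, 0],
    [0, 0, 0],
    [0, 0, 0]
  ],
  "jaw": [0.5, 0, 0, 0, 0]
}}

```text
time: 10.38
ee_pos: [0.5675, -0.1129, 0.1991]
ee_rot: [0.194, 0.98, 0.003, -0.033]
contact_force: [0.8, 0.3, 0.1]
width: 0.0196
```

```bash
python3 -c "
from h import *
phase(1)
plan([(4,4)])
"
```

```text
phase 3.4 sc 309
t 10.43 tilt 3.8 pos ang 5.8 r 0.0693 lat -0.0003 yerr [ 0.7 -0.5] w 0.0156 F [-4.7 -8.3  4.2] M [-1.5   0.6   0.15]
q [ 0.46  0.76 -0.61  1.67  0.49  0.93  0.84]
(4, 4) rot [-0.007  0.003 -0.012] slide [0.21 0.02 0.03]
```

Call:
{"method": "step_arm", "body": {
  "rot": [
    [0, 0, 0],
    [0, -0.038, 0],
    [0, -0.038, 0],
    [0, -0.038, 0],
    [0, -0.038, 0]
  ],
  "slide": [
    [0, 0, 0],
    [0.54, 0, 0.02],
    [0.54, 0, 0.04],
    [0.54, 0, 0.06],
    [0.54, 0, 0.08]
  ],
  "jaw": [0, 0, 0, 0, 0]
}}

```text
time: 10.85
ee_pos: [0.548, -0.1059, 0.1977]
ee_rot: [0.194, 0.98, -0.012, 0.044]
contact_force: [5.8, -5.3, -8.0]
width: 0.0148
```

Call:
{"method": "step_arm", "body": {
  "rot": [
    [0, -0.038, 0],
    [0, -0.038, 0],
    [0, -0.038, 0],
    [0, -0.038, 0],
    [0, -0.038, 0]
  ],
  "slide": [
    [0.53, 0, 0.1],
    [0.53, 0, 0.12],
    [0.53, 0, 0.13],
    [0.52, 0, 0.15],
    [0.52, 0, 0.17]
  ],
  "jaw": [0, 0, 0, 0, 0]
}}

```text
time: 11.27
ee_pos: [0.5256, -0.0969, 0.188]
ee_rot: [0.193, 0.971, -0.03, 0.137]
contact_force: [15.2, -12.8, -20.0]
width: 0.0148
```

```bash
python3 -c "
from h import *
phase(1)
plan([(-32,-16)])
"
```

```text
phase 28.14 sc 304
t 11.32 tilt -16.1 pos ang -34.9 r 0.0693 lat -0.0003 yerr [ 0.7 -0.5] w 0.0149 F [ 5.2 -4.9 -7.5] M [-1.12 -0.95 -0.2 ]
q [ 0.15  0.58 -0.19  2.16  0.97  0.26  0.26]
(-32, -16) rot [-0.012  0.001 -0.009] slide [0.18 0.03 0.  ]
```

```bash
python3 -c "
from h import *
plan([(-36,-17),(-40,-18)],(-32,-16))
L=[(-40+6*i,-18+3.7*i) for i in range(11)]
print('back');plan(L[1:],L[0])
s=[(20-4*i,18-2.4*i) for i in range(16)]
print('arc');plan(s[1:],s[0])
"
```

```text
t 11.32 tilt -16.1 pos ang -34.9 r 0.0693 lat -0.0003 yerr [ 0.7 -0.5] w 0.0149 F [ 5.2 -4.9 -7.5] M [-1.12 -0.95 -0.2 ]
q [ 0.15  0.58 -0.19  2.16  0.97  0.26  0.26]
(-36, -17) rot [-0.    -0.017  0.   ] slide [ 0.55 -0.    0.19]
(-40, -18) rot [ 0.    -0.017 -0.   ] slide [ 0.54 -0.    0.22]
back
t 11.32 tilt -16.1 pos ang -34.9 r 0.0693 lat -0.0003 yerr [ 0.7 -0.5] w 0.0149 F [ 5.2 -4.9 -7.5] M [-1.12 -0.95 -0.2 ]
q [ 0.15  0.58 -0.19  2.16  0.97  0.26  0.26]
(-34, -14.3) rot [-0.     0.065  0.   ] slide [-0.75  0.   -0.3 ]
(-28, -10.6) rot [ 0.     0.065 -0.   ] slide [-0.76 -0.   -0.27]
(-22, -6.899999999999999) rot [-0.     0.065  0.   ] slide [-0.77  0.   -0.23]
(-16, -3.1999999999999993) rot [-0.     0.065 -0.   ] slide [-0.78 -0.   -0.2 ]
(-10, 0.5) rot [0.    0.065 0.   ] slide [-0.79 -0.   -0.16]
(-4, 4.200000000000003) rot [ 0.     0.065 -0.   ] slide [-0.79  0.   -0.12]
(2, 7.900000000000002) rot [-0.     0.065  0.   ] slide [-0.79 -0.   -0.09]
(8, 11.600000000000001) rot [-0.     0.065 -0.   ] slide [-0.8   0.   -0.05]
(14, 15.300000000000004) rot [0.    0.065 0.   ] sl
[... 597 characters left out ...]
[ 0.    -0.042 -0.   ] slide [0.53 0.   0.08]
(-8, 1.1999999999999993) rot [-0.    -0.042  0.   ] slide [ 0.53 -0.    0.1 ]
(-12, -1.1999999999999993) rot [-0.    -0.042  0.   ] slide [0.52 0.   0.12]
(-16, -3.599999999999998) rot [ 0.    -0.042 -0.   ] slide [ 0.52 -0.    0.13]
(-20, -6.0) rot [ 0.    -0.042  0.   ] slide [0.52 0.   0.15]
(-24, -8.399999999999999) rot [-0.    -0.042  0.   ] slide [0.51 0.   0.17]
(-28, -10.799999999999997) rot [ 0.    -0.042 -0.   ] slide [ 0.51 -0.    0.18]
(-32, -13.2) rot [ 0.    -0.042 -0.   ] slide [0.5 0.  0.2]
(-36, -15.600000000000001) rot [ 0.    -0.042  0.   ] slide [0.49 0.   0.22]
(-40, -18.0) rot [ 0.    -0.042 -0.   ] slide [ 0.49 -0.    0.23]
```

Call:
{"method": "step_arm", "body": {
  "rot": [
    [0, -0.02, 0],
    [0, -0.02, 0],
    [0, 0, 0],
    [0, 0, 0],
    [0, 0, 0]
  ],
  "slide": [
    [0.55, 0, 0.2],
    [0.55, 0, 0.25],
    [0, 0, 0],
    [0, 0, 0],
    [0, 0, 0]
  ],
  "jaw": [0, 0, 0, 0.5, 0.5]
}}

```text
time: 11.73
ee_pos: [0.5148, -0.0902, 0.1792]
ee_rot: [0.189, 0.969, -0.033, 0.153]
contact_force: [-0.4, -0.0, 0.0]
width: 0.0264
```

Call:
{"method": "step_arm", "body": {
  "rot": [
    [0, 0, 0],
    [0, 0, 0],
    [0, 0, 0]
  ],
  "slide": [
    [0, 0, 0],
    [0, 0, 0],
    [0, 0, 0]
  ],
  "jaw": [0.5, 0.5, 0.5]
}}

```text
time: 11.98
ee_pos: [0.5141, -0.0912, 0.1792]
ee_rot: [0.191, 0.969, -0.033, 0.153]
contact_force: [0.7, -0.4, -0.3]
width: 0.0439
```

```bash
python3 -c "
from h import *
phase(1)
plan([(-40,-18)])
"
```

```text
phase 19.01 sc 278
t 12.03 tilt -18.0 pos ang -45.6 r 0.0703 lat 0.0006 yerr [ 0.6 -0.4] w 0.0439 F [-0.6  0.3 -0.3] M [0.11 0.26 0.02]
q [-0.05  0.59  0.09  2.23  1.19  0.07  0.02]
(-40, -18) rot [-0.01   0.001 -0.008] slide [ 0.04 -0.06 -0.03]
```

Call:
{"method": "step_arm", "body": {
  "rot": [
    [0, 0.065, 0],
    [0, 0.065, 0],
    [0, 0.065, 0],
    [0, 0.065, 0],
    [0, 0.065, 0]
  ],
  "slide": [
    [-0.75, 0, -0.3],
    [-0.76, 0, -0.27],
    [-0.77, 0, -0.23],
    [-0.78, 0, -0.2],
    [-0.79, 0, -0.16]
  ],
  "jaw": [0.5, 0.5, 0.5, 0.5, 0.5]
}}

```text
time: 12.45
ee_pos: [0.5442, -0.1061, 0.1901]
ee_rot: [0.194, 0.98, -0.013, 0.026]
contact_force: [1.1, -1.2, -0.8]
width: 0.0441
```

Call:
{"method": "step_arm", "body": {
  "rot": [
    [0, 0.065, 0],
    [0, 0.065, 0],
    [0, 0.065, 0],
    [0, 0.065, 0],
    [0, 0.065, 0]
  ],
  "slide": [
    [-0.79, 0, -0.12],
    [-0.79, 0, -0.09],
    [-0.8, 0, -0.05],
    [-0.8, 0, -0.01],
    [-0.7, 0, 0.02]
  ],
  "jaw": [0.5, 0.5, 0.5, 0.5, 0.5]
}}

```text
time: 12.87
ee_pos: [0.5803, -0.1215, 0.1893]
ee_rot: [0.194, 0.972, 0.018, -0.133]
contact_force: [0.6, 0.6, -0.8]
width: 0.0444
```

Call:
{"method": "step_arm", "body": {
  "rot": [
    [0, 0, 0],
    [0, 0, 0]
  ],
  "slide": [
    [0, 0, 0],
    [0, 0, 0]
  ],
  "jaw": [0.5, 0.5]
}}

```text
time: 13.03
ee_pos: [0.58, -0.1211, 0.188]
ee_rot: [0.195, 0.972, 0.017, -0.131]
contact_force: [-0.7, 0.3, 0.0]
width: 0.0439
```

```bash
python3 -c "
from h import *
phase(1)
plan([(19,18)])
"
```

```text
phase 18.97 sc 273
t 13.08 tilt 15.2 pos ang 19.9 r 0.0623 lat -0.0023 yerr [ 0.7 -1. ] w 0.0435 F [-0.3  0.7 -0.4] M [-0.1  -0.24 -0.05]
q [ 0.47  0.9  -0.65  1.44  0.43  1.23  0.93]
(19, 18) rot [-0.013  0.049 -0.017] slide [ 0.02  0.22 -0.68]
```

Correct the radius, close, and turn top towards the robot.

Call:
{"method": "step_arm", "body": {
  "rot": [
    [-0.01, 0.03, -0.01],
    [0, 0, 0],
    [0, 0, 0],
    [0, 0, 0],
    [0, 0, 0]
  ],
  "slide": [
    [0, 0.2, -0.7],
    [0, 0, 0],
    [0, 0, 0],
    [0, 0, 0],
    [0, 0, 0]
  ],
  "jaw": [0.5, 0, 0, 0, 0]
}}

```text
time: 13.5
ee_pos: [0.5818, -0.1191, 0.1959]
ee_rot: [0.189, 0.971, 0.025, -0.145]
contact_force: [-0.6, 0.1, -0.4]
width: 0.0196
```

Call:
{"method": "step_arm", "body": {
  "rot": [
    [0, 0, 0],
    [0, 0, 0],
    [0, -0.042, 0],
    [0, -0.042, 0],
    [0, -0.042, 0]
  ],
  "slide": [
    [0, 0, 0],
    [0, 0, 0],
    [0.53, 0, 0],
    [0.53, 0, 0.02],
    [0.53, 0, 0.03]
  ],
  "jaw": [0, 0, 0, 0, 0]
}}

```text
time: 13.92
ee_pos: [0.5703, -0.1147, 0.1988]
ee_rot: [0.191, 0.978, 0.013, -0.08]
contact_force: [5.9, -2.6, -8.1]
width: 0.0155
```

Call:
{"method": "step_arm", "body": {
  "rot": [
    [0, -0.042, 0],
    [0, -0.042, 0],
    [0, -0.042, 0],
    [0, -0.042, 0],
    [0, -0.042, 0]
  ],
  "slide": [
    [0.53, 0, 0.05],
    [0.53, 0, 0.07],
    [0.53, 0, 0.08],
    [0.53, 0, 0.1],
    [0.52, 0, 0.12]
  ],
  "jaw": [0, 0, 0, 0, 0]
}}

```text
time: 14.33
ee_pos: [0.547, -0.1055, 0.1981]
ee_rot: [0.192, 0.981, -0.007, 0.025]
contact_force: [8.8, -5.3, -8.4]
width: 0.015
```

```bash
python3 -c "
from h import *
phase(1)
plan([(-12,-1.2),(-16,-3.6)])
"
```

```text
phase 49.33 sc 310
t 14.38 tilt -2.8 pos ang -14.5 r 0.0699 lat -0.0004 yerr [ 0.3 -0.3] w 0.0151 F [ 5.7 -2.7 -8.6] M [-0.57 -1.6  -0.04]
q [ 0.46  0.69 -0.6   1.86  0.61  0.74  0.7 ]
(-12, -1.2) rot [-0.005  0.028 -0.005] slide [0.04 0.04 0.06]
(-16, -3.6) rot [ 0.    -0.042 -0.   ] slide [ 0.52 -0.    0.13]
```

Call:
{"method": "step_arm", "body": {
  "rot": [
    [0, -0.042, 0],
    [0, -0.042, 0],
    [0, -0.042, 0],
    [0, -0.042, 0],
    [0, -0.042, 0]
  ],
  "slide": [
    [0.52, 0, 0.13],
    [0.52, 0, 0.15],
    [0.51, 0, 0.17],
    [0.51, 0, 0.18],
    [0.5, 0, 0.2]
  ],
  "jaw": [0, 0, 0, 0, 0]
}}

```text
time: 14.8
ee_pos: [0.5248, -0.0965, 0.1885]
ee_rot: [0.19, 0.973, -0.027, 0.128]
contact_force: [12.9, -11.4, -10.4]
width: 0.0151
```

Call:
{"method": "step_arm", "body": {
  "rot": [
    [0, -0.02, 0],
    [0, -0.02, 0],
    [0, 0, 0],
    [0, 0, 0],
    [0, 0, 0]
  ],
  "slide": [
    [0.54, 0, 0.22],
    [0.54, 0, 0.24],
    [0.25, 0, 0.12],
    [0, 0, 0],
    [0, 0, 0]
  ],
  "jaw": [0, 0, 0, 0, 0]
}}

```text
time: 15.22
ee_pos: [0.512, -0.0916, 0.1785]
ee_rot: [0.189, 0.971, -0.032, 0.144]
contact_force: [-1.6, -2.3, 9.1]
width: 0.0147
```

```bash
python3 -c "
from h import *
phase(1)
plan([(-42,-18)])
"
```

```text
phase 18.94 sc 275
t 15.27 tilt -16.9 pos ang -47.0 r 0.0712 lat -0.0003 yerr [ 0.4 -0.4] w 0.0147 F [-1.  -1.9  9.6] M [-0.71 -0.31 -0.18]
q [ 0.07  0.59 -0.07  2.22  1.18  0.17  0.05]
(-42, -18) rot [-0.008 -0.018 -0.005] slide [0.13 0.03 0.08]
```

Call:
{"method": "step_arm", "body": {
  "rot": [
    [0, 0, 0],
    [0, 0, 0],
    [0, 0, 0],
    [0, 0, 0],
    [0, 0, 0]
  ],
  "slide": [
    [0, 0, 0],
    [0, 0, 0],
    [0, 0, 0],
    [0, 0, 0],
    [0, 0, 0]
  ],
  "jaw": [0.5, 0.5, 0.5, 0.5, 0.5]
}}

```text
time: 15.68
ee_pos: [0.5103, -0.09, 0.1765]
ee_rot: [0.188, 0.971, -0.03, 0.142]
contact_force: [-0.1, 1.3, -0.2]
width: 0.0435
```

```bash
python3 -c "
from h import *
phase(3)
"
```

```text
phase 26.83 sc 285
phase 27.61 sc 289
phase 28.37 sc 284
```

It rolls back the other way too. Waiting for it to settle.

Call:
{"method": "step_arm", "body": {
  "rot": [
    [0, 0, 0],
    [0, 0, 0],
    [0, 0, 0],
    [0, 0, 0],
    [0, 0, 0]
  ],
  "slide": [
    [0, 0, 0],
    [0, 0, 0],
    [0, 0, 0],
    [0, 0, 0],
    [0, 0, 0]
  ],
  "jaw": [0.5, 0.5, 0.5, 0.5, 0.5]
}}

```text
time: 16.25
ee_pos: [0.5105, -0.0903, 0.1767]
ee_rot: [0.188, 0.971, -0.03, 0.142]
contact_force: [0.2, -0.2, -0.2]
width: 0.0441
```

Call:
{"method": "step_arm", "body": {
  "rot": [
    [0, 0, 0],
    [0, 0, 0],
    [0, 0, 0],
    [0, 0, 0],
    [0, 0, 0]
  ],
  "slide": [
    [0, 0, 0],
    [0, 0, 0],
    [0, 0, 0],
    [0, 0, 0],
    [0, 0, 0]
  ],
  "jaw": [0.5, 0.5, 0.5, 0.5, 0.5]
}}

```text
time: 16.67
ee_pos: [0.5105, -0.0903, 0.1768]
ee_rot: [0.189, 0.971, -0.03, 0.142]
contact_force: [0.1, -0.1, -0.1]
width: 0.0442
```

Call:
{"method": "step_arm", "body": {
  "rot": [
    [0, 0, 0],
    [0, 0, 0],
    [0, 0, 0],
    [0, 0, 0],
    [0, 0, 0]
  ],
  "slide": [
    [0, 0, 0],
    [0, 0, 0],
    [0, 0, 0],
    [0, 0, 0],
    [0, 0, 0]
  ],
  "jaw": [0.5, 0.5, 0.5, 0.5, 0.5]
}}

```text
time: 17.08
ee_pos: [0.5105, -0.0904, 0.1768]
ee_rot: [0.189, 0.971, -0.03, 0.142]
contact_force: [0.1, 0.1, -0.1]
width: 0.0439
```

Call:
{"method": "step_arm", "body": {
  "rot": [
    [0, 0, 0],
    [0, 0, 0],
    [0, 0, 0],
    [0, 0, 0],
    [0, 0, 0]
  ],
  "slide": [
    [0, 0, 0],
    [0, 0, 0],
    [0, 0, 0],
    [0, 0, 0],
    [0, 0, 0]
  ],
  "jaw": [0.5, 0.5, 0.5, 0.5, 0.5]
}}

```text
time: 17.5
ee_pos: [0.5105, -0.0903, 0.1768]
ee_rot: [0.188, 0.971, -0.03, 0.142]
contact_force: [0.2, 0.2, -0.0]
width: 0.0439
```

```bash
python3 -c "
from h import *
phase(3); plan([])
"
```

```text
phase 36.25 sc 270
phase 36.37 sc 270
phase 36.33 sc 270
t 17.65 tilt -16.7 pos ang -49.1 r 0.0714 lat 0.0003 yerr [ 0.3 -0.3] w 0.0435 F [-0.2  0.1  0.4] M [0.04 0.21 0.02]
q [ 0.07  0.59 -0.08  2.22  1.17  0.16  0.05]
```

Call:
{"method": "step_arm", "body": {
  "rot": [
    [0, 0, 0],
    [0, 0, 0],
    [0, 0, 0],
    [0, 0, 0],
    [0, 0, 0]
  ],
  "slide": [
    [0, 0, 0],
    [0, 0, 0],
    [0, 0, 0],
    [0, 0, 0],
    [0, 0, 0]
  ],
  "jaw": [0.5, 0.5, 0.5, 0.5, 0.5]
}}

```text
time: 18.07
ee_pos: [0.5105, -0.0903, 0.1768]
ee_rot: [0.188, 0.971, -0.03, 0.142]
contact_force: [-0.2, -0.3, 0.3]
width: 0.0438
```

```bash
python3 -c "
from h import *
p=phase(1)
ux,uy=axes(YAW);z=np.array([0,0,1.])
w=warp(p,C,ux,z);cv2.imwrite('pics/b.png',cv2.resize(w,(500,500)))
"
```

```text
phase 36.61 sc 270
```

View pics/b.png

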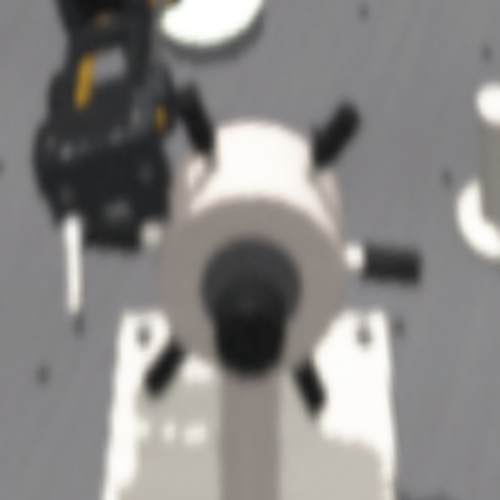

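Side view: spokes at about −23° (195,120) and +37° (337,137), phase 36.7°, settling towards 36.8°. The rest angles differ by about 86.5°, so each is 43° from the bottom, within the stated 38–49°. The midpoint is phase 20°, which means turning the −23° spoke to +20°.

```bash
python3 -c "
from h import *
phase(1)
plan([(-36,-15),(-30,-13),(-23.2,-11)])
s=[(-23.2+4.32*i,-11+2.8*i) for i in range(11)]
plan(s[1:],s[0])
"
```

```text
phase 36.61 sc 271
t 18.17 tilt -16.7 pos ang -49.0 r 0.0714 lat 0.0003 yerr [ 0.3 -0.3] w 0.0442 F [-0.7  0.2 -0.4] M [0.07 0.26 0.03]
q [ 0.07  0.59 -0.08  2.22  1.17  0.16  0.05]
(-36, -15) rot [-0.007  0.029 -0.004] slide [-0.85 -0.03 -0.38]
(-30, -13) rot [-0.     0.035 -0.   ] slide [-0.81  0.   -0.29]
(-23.2, -11) rot [-0.     0.035  0.   ] slide [-0.95  0.   -0.25]
t 18.17 tilt -16.7 pos ang -49.0 r 0.0714 lat 0.0003 yerr [ 0.3 -0.3] w 0.0442 F [-0.7  0.2 -0.4] M [0.07 0.26 0.03]
q [ 0.07  0.59 -0.08  2.22  1.17  0.16  0.05]
(-18.88, -8.2) rot [ 0.     0.049 -0.   ] slide [-0.56 -0.   -0.12]
(-14.559999999999999, -5.4) rot [-0.     0.049  0.   ] slide [-0.56  0.   -0.1 ]
(-10.239999999999998, -2.6000000000000014) rot [0.    0.049 0.   ] slide [-0.57  0.   -0.08]
(-5.919999999999998, 0.1999999999999993) rot [-0.     0.049  0.   ] slide [-0.57 -0.   -0.07]
(-1.5999999999999979, 3.0) rot [ 0.     0.049 -0.   ] slide [-0.57 -0.   -0.05]
(2.7200000000000024, 5.799999999999997) rot [-0.     0.049 -0.   ] slide [-0.57 -0.   -0.03]
(7.040000000000003, 8.599999999999998) rot [-0.     0.049 -0.   ] slide [-0.57  0.   -0.01]
(11.360000000000003, 11.399999999999999) rot [0.    0.049 0.   ] slide [-0.57 -0.    0.  ]
(15.680000000000003, 14.2) rot [0.    0.049 0.   ] slide [-0.57 -0.    0.02]
(20.000000000000004, 17.0) rot [-0.     0.049  0.   ] slide [-0.57  0.    0.04]
```

Call:
{"method": "step_arm", "body": {
  "rot": [
    [0, 0.03, 0],
    [0, 0.035, 0],
    [0, 0.035, 0],
    [0, 0, 0],
    [0, 0, 0]
  ],
  "slide": [
    [-0.85, 0, -0.38],
    [-0.81, 0, -0.29],
    [-0.95, 0, -0.25],
    [0, 0, 0],
    [0, 0, 0]
  ],
  "jaw": [0.5, 0.5, 0.5, 0.5, 0.5]
}}

```text
time: 18.58
ee_pos: [0.5319, -0.0996, 0.1916]
ee_rot: [0.191, 0.977, -0.021, 0.095]
contact_force: [-0.5, -1.1, -0.9]
width: 0.044
```

```bash
python3 -c "
from h import *
phase(1)
plan([(-23.2,-11)])
"
```

```text
phase 36.81 sc 303
t 18.63 tilt -11.1 pos ang -27.4 r 0.069 lat -0.0005 yerr [ 0.4 -0.4] w 0.044 F [ 0.  -0.4 -0.6] M [ 0.11  0.23 -0.01]
q [ 0.35  0.62 -0.46  2.04  0.81  0.48  0.46]
(-23.2, -11) rot [-0.008  0.002 -0.005] slide [-0.09  0.05 -0.08]
```

Call:
{"method": "step_arm", "body": {
  "rot": [
    [0, 0, 0],
    [0, 0, 0],
    [0, 0, 0],
    [0, 0, 0],
    [0, 0, 0]
  ],
  "slide": [
    [-0.1, 0.05, -0.1],
    [0, 0, 0],
    [0, 0, 0],
    [0, 0, 0],
    [0, 0, 0]
  ],
  "jaw": [0, 0, 0, 0, 0]
}}

```text
time: 19.05
ee_pos: [0.5317, -0.0994, 0.1928]
ee_rot: [0.19, 0.977, -0.023, 0.094]
contact_force: [-0.6, -1.6, 1.0]
width: 0.0153
```

Call:
{"method": "step_arm", "body": {
  "rot": [
    [0, 0, 0],
    [0, 0.049, 0],
    [0, 0.049, 0],
    [0, 0.049, 0],
    [0, 0.049, 0]
  ],
  "slide": [
    [0, 0, 0],
    [-0.56, 0, -0.12],
    [-0.56, 0, -0.1],
    [-0.57, 0, -0.08],
    [-0.57, 0, -0.07]
  ],
  "jaw": [0, 0, 0, 0, 0]
}}

```text
time: 19.47
ee_pos: [0.55, -0.1067, 0.1992]
ee_rot: [0.191, 0.982, -0.003, -0.006]
contact_force: [-5.2, 0.0, -1.6]
width: 0.015
```

Call:
{"method": "step_arm", "body": {
  "rot": [
    [0, 0.049, 0],
    [0, 0.049, 0],
    [0, 0.049, 0],
    [0, 0.049, 0],
    [0, 0.049, 0]
  ],
  "slide": [
    [-0.57, 0, -0.05],
    [-0.57, 0, -0.03],
    [-0.57, 0, -0.01],
    [-0.57, 0, 0],
    [-0.57, 0, 0.02]
  ],
  "jaw": [0, 0, 0, 0, 0]
}}

```text
time: 19.88
ee_pos: [0.5771, -0.1174, 0.1978]
ee_rot: [0.19, 0.974, 0.02, -0.125]
contact_force: [-6.0, -0.5, 5.0]
width: 0.0154
```

Call:
{"method": "step_arm", "body": {
  "rot": [
    [0, 0.049, 0],
    [0, 0, 0],
    [0, 0, 0],
    [0, 0, 0],
    [0, 0, 0]
  ],
  "slide": [
    [-0.57, 0, 0.04],
    [0, 0, 0],
    [0, 0, 0],
    [0, 0, 0],
    [0, 0, 0]
  ],
  "jaw": [0, 0, 0, 0, 0]
}}

```text
time: 20.3
ee_pos: [0.5839, -0.1201, 0.1953]
ee_rot: [0.19, 0.971, 0.025, -0.145]
contact_force: [-0.2, -2.9, 2.3]
width: 0.0151
```

```bash
python3 -c "
from h import *
phase(3)
plan([(20,17)])
"
```

```text
phase 20.51 sc 280
phase 20.37 sc 280
phase 20.43 sc 280
t 20.45 tilt 16.9 pos ang 21.1 r 0.0701 lat -0.0003 yerr [ 0.3 -0.4] w 0.0153 F [-0.3 -2.   1.8] M [-0.54  0.07  0.17]
q [ 0.47  0.91 -0.67  1.39  0.41  1.29  0.95]
(20, 17) rot [-0.005  0.001 -0.008] slide [0.04 0.03 0.1 ]
```

Call:
{"method": "step_arm", "body": {
  "rot": [
    [0, 0, 0],
    [0, 0, 0],
    [0, 0, 0],
    [0, 0, 0],
    [0, 0, 0]
  ],
  "slide": [
    [0.05, 0, 0.03],
    [0, 0, 0],
    [0, 0, 0],
    [0, 0, 0],
    [0, 0, 0]
  ],
  "jaw": [0, 0, 0, 0, 0]
}}

```text
time: 20.87
ee_pos: [0.5836, -0.1199, 0.1955]
ee_rot: [0.19, 0.971, 0.025, -0.145]
contact_force: [-0.2, -5.6, 5.5]
width: 0.0152
```

```bash
python3 -c "
from h import *
phase(2); rel(); print(ctrl.sign_off())
"
```

```text
phase 20.14 sc 280
phase 20.07 sc 280
t 20.97 tilt 16.9 pos ang 20.8 r 0.07 lat -0.0002 yerr [ 0.3 -0.4] w 0.015 F [ 0.9 -5.   5.2] M [-0.92  0.21  0.31]
q [ 0.47  0.91 -0.67  1.39  0.41  1.29  0.95]
the job is handed in; nothing more can be done
None
```

The job is handed in at 21 s of the 72 s allowed. The heavy side should be straight down, and the gripper is holding a spoke with 30 N.

- **Finding the heavy side:** I turned the rotor top away by about 66°; when let go it rolled back about 31° to rest. I then turned it top towards the robot by about 105° in two grasps, and it rolled back about 18° to rest.
- **Working out the bottom:** the two rest positions are about 86.7° apart, so each is about 43° from heavy-side-down. That is within the stated 38 to 49°. I turned the rotor to the midpoint, which puts the held spoke 20.0° past the top, away from the robot.
- **Last checks:** the spoke measured 20.1° with the rotor still, and the readings around the grip varied by about half a degree. I expect the bottom position to be good to about 1°. The wrist force at the end was about 7 N.
- **Uncertainty:** the first rest reading may have been taken while the rotor was still creeping slightly (4.0°, then 3.4° as the fingers closed). I used about 3.4°.
- **Bystanders:** I kept clear of everything standing around, but I took no final picture of those things.

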